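# Release a tin with the hooked rod

### The job

Take the hooked rod from its rest and, with the rod and not with the fingers, hook the red pin of the dispenser's bolt under the clear cover and draw it all the way back towards you to its stop, keeping a steady pull of about 14 newtons against the stop for one second so that it is surely home, and never pulling or pressing with more than 22 newtons. The tin then rolls down into the tray by itself. Unhook the rod without pushing the bolt back in, lay it back in its rest, and leave everything else on the worktop where it is.

Things in the scene. Friction and masses are not known exactly. Their poses are not given: they have to be found in the camera images.
- dispenser: White fixed tin dispenser, 170 (x) x 300 (y) x 122 mm high; origin at the centre of its underside, x away from the robot, y to the left, z up. The chute (x 13 to 79 mm) slopes 5 degrees down from its left end to the open tray at its right end. Its front wall (x 7 to 13 mm) is 118 mm high at y 20 to 150 mm, 50 mm high at y -150 to 20 mm.
- bolt_pin (a point): On the axis of the bolt's upright red pin (10 mm thick). It starts at x -22 to -46, y 56.5, z 82 mm in the dispenser's frame and stands at x -68 to -80 mm at the stop; the pin's top is at z 94 mm, the top of the bolt below it at z 69 mm. A hook passes behind the pin (24 mm or more free to the tall wall) best with its rod's axis at z 82 mm.
- hook_rod: Hooked rod, about 0.13 kg; origin at the grip point near its centre of mass, at mid-height of the wooden handle (16 mm wide, 22 mm high, x -70 to 45 mm). x along the rod to the hook, z up. A steel shaft 8 mm thick runs on the axis to x 140 mm and bends at a right angle to its left (+y): a prong 8 mm thick, centreline at x 140 mm, its round end at y 31 mm.
- hook (a point): Middle of the prong: x 140, y 13, z 0 mm in the rod's frame.
- rest: Grey fixed rod rest, origin at the centre of its underside below the grip point of a rod lying in it, x along the rod. Base plate 130 x 70 x 8 mm; two open-topped saddles 14 mm thick at x -56 and 34 mm, floor at z 34 mm, 22 mm wide there, flaring to about 40 mm at the top (z 57 mm). Between them the fingers have 76 mm of room.
- rest_mid (a point): Where the rod's origin lies when it is in the rest: 45 mm above the rest's origin.
- tin: Food tin, 75 mm in diameter, 58 mm long, lying on its side in the chute behind the bolt, its axis along the dispenser's x.
- tin_mid (a point): Centre of the tin.
- tray (a point): Where the tin's centre comes to lie in the tray at the right, low end of the dispenser: x 46, y -106.5, z 53.5 mm in the dispenser's frame.
- timer: Bystander: white kitchen timer with red dial, 68 x 68 x 38 mm, origin under its centre.
- ramekin: Bystander: white ramekin, 69 mm wide, 46 mm high, origin under its centre.
- shaker: Bystander: shaker, 44 mm wide, 90 mm high, origin under its centre.
- spoon: Bystander: wooden spoon, 297 x 55 x 14 mm, origin under its centre.
- cover (a point): Centre of the top of the clear cover plate (4 mm thick, x -85 to 85, y 16 to 150, z 118 to 122 mm in the dispenser's frame), which keeps grippers off the bolt. The recess below it, in front of the tall wall, is open to the right (-y) and front (-x); on its left a cheek stands at y 109 to 115 mm; its shelf's top is at z 47 mm (y 31 to 115 mm).
- bolt: The steel bolt, 12 mm thick, along the dispenser's x, its axis at y 56.5, z 63 mm there. Drawn straight towards the robot it meets a hidden rigid stop after 34 to 46 mm; where the stop lies and how far the bolt is already drawn differ each time, so the stop can only be felt. About 4 N of friction; it stays where it is left. Origin on its axis, 22 mm behind the pin.
Things that resemble listed ones, but are neither listed nor needed, are in the scene too. Leave any blue look-alike of the hook_rod alone.

How it is judged (in metres and radians):
On the way, in this order (a step that is already met when the one before it is completed fails the run):
1. the hooked rod is lifted out of its rest (height (world z) of hook_rod above 0.065 m), for 0.1 s.
2. the bolt is drawn to its stop and the rod keeps pulling it there with 10 to 18 N (it cannot resist so much before the stop) (x of bolt_pin in the frame of dispenser below -0.064 m and contact force between hook_rod and bolt between 10 and 18 N), for 0.5 s.
At the end, for the whole second after the job is handed in: The bolt is still drawn clear of the chute (its pin at x below -64 mm in the dispenser's frame), the tin lies still in the tray (centre within 15 mm), and the rod lies still in its rest, its grip point within 18 mm of the place it should have and its length along the rest within 0.12 rad (x of bolt_pin in the frame of dispenser below -0.064 m and distance between tin_mid and tray below 0.015 m and linear speed of tin below 0.03 m/s and distance between hook_rod and rest_mid below 0.018 m and angle between the x axis of hook_rod and the x axis of rest, either way round below 0.12 rad and linear speed of hook_rod below 0.02 m/s); the robot touches nothing.
It fails at once if the rod pulls or pushes the bolt with more than 24 N (contact force between hook_rod and bolt above 24 N).
It fails at once if the rod presses on the dispenser with more than 24 N (contact force between hook_rod and dispenser above 24 N).
It fails at once if fingers on the bolt (contact force between the fingers and bolt above 0.5 N).
It fails at once if the tin is touched with the fingers or the rod (contact force between any of the fingers, hook_rod and tin above 0.5 N).
It fails at once if a bystander is moved by more than 30 mm (distance of any of timer, ramekin, shaker, spoon from where it was at the start of the episode above 0.03 m).
It also fails if it takes over 58 s, if anything falls off the work surface, if the arm or the gripper's body presses on something with over 40 N, if the wrist force passes 120 N, or if a joint passes its speed limit or range.

### The arm

A 6-joint arm with a two-finger parallel gripper is mounted at the origin on a cart in front of the work surface, level with it; the furniture and walls round the work are solid. World frame = base frame: x ahead of the robot, y to its left, z up, the work surface at z = 0. Lengths are in mm, angles in rad, forces in N, time in s.
With the tool pointing down it reaches from about 300 to 950 mm from the base axis. Payload 3.1 kg.
Tool frame: the origin (TCP) lies midway between the tips of the shut fingers; the grasp point (between the pads) lies 19 mm behind it; y points along the fingers, x is the direction in which the jaws open and shut, and the axes are right-handed (so a half turn about y gives the same grasp; the last joint's range is limited). The gripper opens to 85 mm and grips with 20 to 120 N. Pads are 22 mm wide; open, the fingers measure 114 mm over their backs; the gripper's body (76 mm by 85 mm) begins 54 mm behind the grasp point. The pads swing forward as they close: fully open they stand 13 mm farther back than shut.
Start: joints at [-1.204, 0.308, 1.634, -0, 1.2, -0.07], TCP at [264.377, -566.337, 231.272] pointing down, gripper open.
Joint ranges: [-3.06, 3.06], [-0.79, 1.96], [0.05, 2.63], [-1.19, 4.34], [0.05, 2.64], [-2.94, 2.94]. Speed limits (rad/s): [2.79, 2.79, 3.14, 3.14, 3.14, 3.14].

### API

Orientations are given as a unit quaternion [x, y, z, w].
In Python, from workcell import env gives the robot as it stands.
- The arm moves only by the tool play_rows, never from a script. Its argument "commands" is a list of rows, each a list of 7 numbers: the shift along the tool's x, y, z in m, then the turn, a rotation vector about the tool's x, y, z in rad, then the closure, from 0 (fully open) to 1 (shut). In form: [[x, y, z, rx, ry, rz, jaw], ...]. A call has 1 to 8 rows; each row is the pose to reach, as a shift and turn from the pose measured when the call began, along the tool's axes at that moment; what a row does not reach only later rows make up. A row lasts 1/10 s, in which the tool goes at most 50 mm and 8.59 degrees, less where a joint would pass 70% of its speed; a pose out of reach is approached as far as the arm can. A call with a gripper value outside its range is refused whole. The fingers move at their own pace and stop on an object; the grip force is fixed at half the most. Time passes only in rows, so rows that repeat a pose let the fingers close. It gives the time, the measured TCP pose, the force and the opening at its end, in the units of the state.
- env.sense(): the state, without advancing time (a new reading comes with each control period).
- env.grab_frame(name): name is "side" or "top"; returns the picture (400x640x3 uint8, red, green, blue); there is no depth.
- env.camera_params(name): a dict with "fov_y" (degrees; the focal length in pixels is half the picture's height over the tangent of half this angle, whatever the lens; pixels are square), "cx", "cy" (the principal point, pixels), "k1" (the pictures are not rectified: a ray, as slopes to the right and down, at radius r is drawn at 1 + k1 r^2 times it, then the intrinsics apply), "rvec" (rotation vector, rad) and "tvec" (3), from world to camera coordinates, as OpenCV has them. Camera axes: x right, y down, z forward; pixel columns grow to the right and rows downward; lengths in mm; the calibration is good to about 2 mm. A picture is of the moment at which its call begins. camera_params takes no time and is no camera call.
- env.hand_in(): hands the job in, once; it reports no verdict.
The state is a dict: "clock": time; "joints": joint angles; "qd": joint speeds; "tau": joint torques, N m; "eef_pos": TCP position; "tool_rot": TCP orientation; "wrist_force": force on the tool from outside, world axes, zero at the start; "moment": the same for the moment, N m; "width": finger opening in mm.
Only numpy, scipy, OpenCV 4.12 (cv2) and the standard library are available. Lean on these libraries where they do the work, as an engineer would, in place of code of your own. Each camera call takes 0.05 s, during which the arm holds its last target.

## Working session

There is one attempt and no reset: what is moved stays moved. The work goes in short steps, Python scripts to look and compute and a tool call to move; the robot and the scene stay as the last step left them, time stands still between calls to the robot, and variables do not carry over. Pictures are saved under pics/ and viewed, and the job is handed in when it is done.

Besides the shell and the picture viewer there is one more tool, called as name([rows], argument=value, ...), one row to a line, values as JSON. play_rows: Moves the arm, as the interface text tells. Its arguments: {"type":"object","properties":{"commands":{"type":"array"}},"required":["commands"]}

```bash
ls; mkdir -p pics
python3 - <<'E'
from workcell import env
import cv2
print(env.sense())
for n in("side","top"):
    print(n,env.camera_params(n))
    cv2.imwrite(f"pics/{n}0.png",env.grab_frame(n)[:,:,::-1])
E
```

```text
pics
{'clock': 0.0, 'joints': array([-1.20370883e+00,  3.09009233e-01,  1.63521905e+00, -1.68438273e-05,
        1.19971929e+00, -6.97151301e-02]), 'qd': array([-0.00022515,  0.00063143,  0.00131709, -0.00082327, -0.00014802,
       -0.00038523]), 'tau': array([ 3.06862239e-04, -4.15255022e+01, -2.76663458e+01, -1.53656288e-04,
        1.02465448e-02, -7.32140748e-07]), 'eef_pos': array([ 264.06080662, -565.54474882,  230.02898692]), 'tool_rot': array([-0.59596733,  0.3804586 , -0.37911311,  0.59694844]), 'wrist_force': array([ 0.27218952,  0.16566116, -0.20828843]), 'moment': array([ 0.03634376, -0.0137606 , -0.0282965 ]), 'width': 85.15110532468938}
side {'fov_y': 57.362456412219274, 'cx': 318.3695326155431, 'cy': 194.24940426588208, 'k1': 0.01665461960559497, 'rvec': array([ 2.18835859, -0.01223474,  0.03835616]), 'tvec': array([-599.13922211,    9.83520611, 1235.75686333])}
top {'fov_y': 44.231919508900354, 'cx': 318.54696642992496, 'cy': 197.09875111281664, 'k1': 0.019171225568274983, 'rvec': array([ 2.03551375, -1.9915375 ,  0.37036219]), 'tvec': array([-129.43554687,  573.32490995, 1515.8747525 ])}
```

View pics/side0.png

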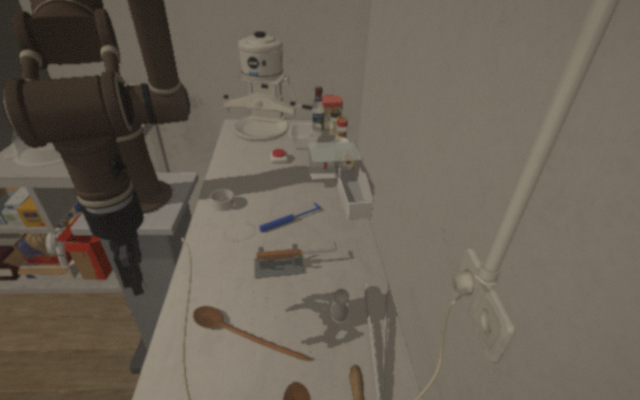

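View pics/top0.png

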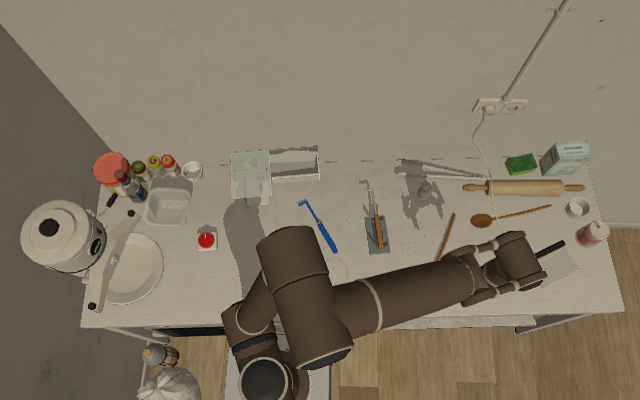

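The rod with the wooden handle lies in the grey rest at top (378,232) and side (280,255). The blue look-alike is at top (320,225) and side (290,217). The dispenser is at top (275,170) and side (340,180). Next I'll look at close crops.

Run:
```python
import cv2,numpy as np
t=cv2.imread('pics/top0.png');s=cv2.imread('pics/side0.png')
def c(im,x0,y0,x1,y1,f,n):
    o=cv2.resize(im[y0:y1,x0:x1],None,fx=f,fy=f,interpolation=cv2.INTER_CUBIC)
    cv2.imwrite(n,cv2.convertScaleAbs(o,alpha=1.3,beta=10))
c(t,340,170,420,260,6,'pics/c_t_rod.png')
c(s,240,230,370,290,6,'pics/c_s_rod.png')
c(t,220,140,330,210,7,'pics/c_t_disp.png')
c(s,290,125,390,225,6,'pics/c_s_disp.png')
```

```text
(no output)
```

View pics/c_t_rod.png

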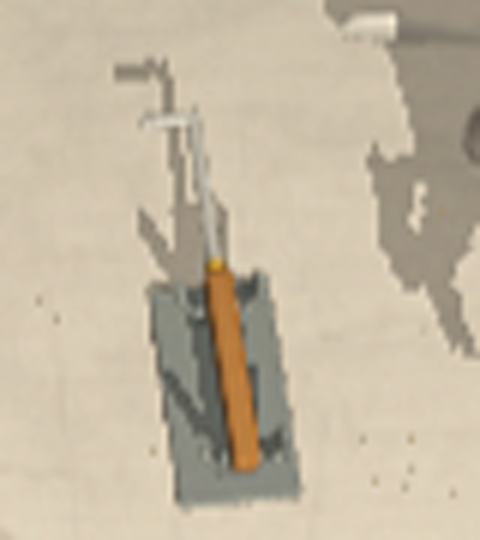

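View pics/c_s_rod.png

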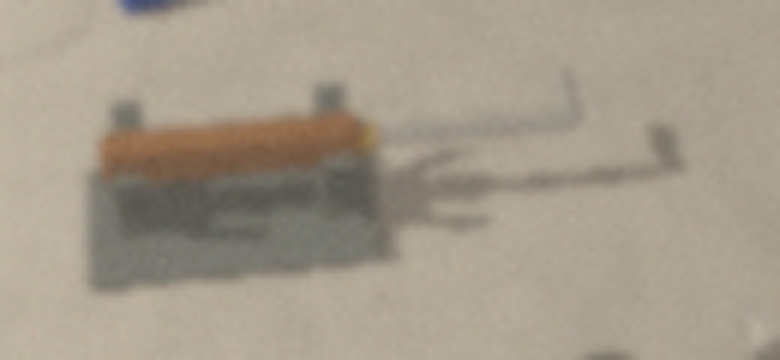

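View pics/c_t_disp.png

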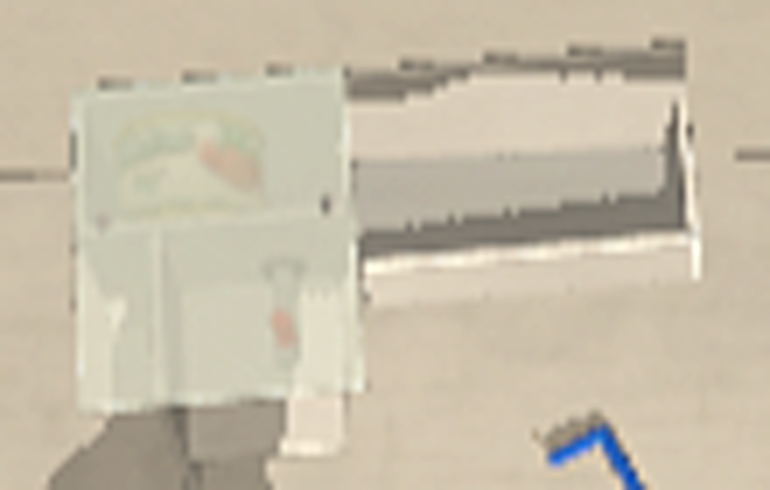

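View pics/c_s_disp.png

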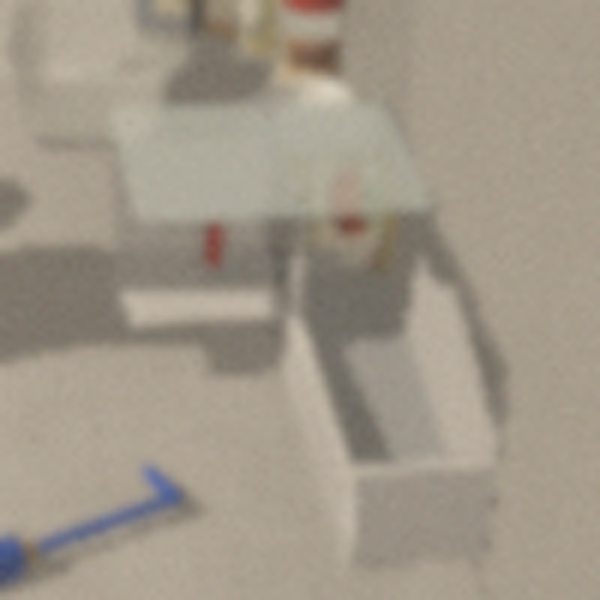

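```bash
cat > h.py <<'E'
import numpy as np,cv2
from scipy.spatial.transform import Rotation as R
from workcell import env
class Cam:
    def __init__(s,n):
        p=env.camera_params(n);s.f=200/np.tan(np.radians(p['fov_y']/2));s.c=np.array([p['cx'],p['cy']]);s.k=p['k1']
        s.R=R.from_rotvec(p['rvec']).as_matrix();s.t=np.array(p['tvec']);s.o=-s.R.T@s.t
    def ray(s,uv):
        d=(np.array(uv,float)-s.c)/s.f; x=d.copy()
        for _ in range(20): x=d/(1+s.k*(x@x))
        v=s.R.T@np.array([x[0],x[1],1]);return v/np.linalg.norm(v)
    def plane(s,uv,z):
        v=s.ray(uv);return s.o+v*(z-s.o[2])/v[2]
    def proj(s,P):
        q=s.R@np.array(P,float)+s.t;x=q[:2]/q[2];return s.c+s.f*x*(1+s.k*(x@x))
T=Cam('top');S=Cam('side')
def tri(ut,us):
    A=[];b=[]
    M=np.zeros((3,3));c=np.zeros(3);
    for C,u in((T,ut),(S,us)):
        v=C.ray(u);Q=np.eye(3)-np.outer(v,v);M+=Q;c+=Q@C.o
    P=np.linalg.solve(M,c);e=[np.linalg.norm((np.eye(3)-np.outer(C.ray(u),C.ray(u)))@(P-C.o)) for C,u in((T,ut),(S,us))]
    return P,e
E
python3 - <<'E'
from h import *
np.set_printoptions(precision=1,suppress=True)
ct=lambda x,y:(220+(x-3)/7,140+(y-3)/7)   # cubic resize offset ~
cr=lambda x,y:(340+(x-2.5)/6,170+(y-2.5)/6)
cs=lambda x,y:(240+(x-2.5)/6,230+(y-2.5)/6)
cd=lambda x,y:(290+(x-2.5)/6,125+(y-2.5)/6)
print('cams',T.o,S.o)
K=[T.plane(ct(*p),122) for p in((72,92),(347,68),(362,390),(80,412))]
print(np.array(K)); print('sides',[np.linalg.norm(K[i]-K[(i+1)%4]) for i in range(4)])
print('side cover', [S.plane(cd(*p),122) for p in((112,108),(378,104),(432,208),(145,222))])
print('tray right end top', [T.plane(ct(*p),50) for p in((690,235),(685,98))])
print('pin top side',tri(ct(283,318),cd(215,228)), 'T plane', T.plane(ct(283,318),94))
h=[T.plane(cr(*p),56) for p in((217,268),(245,464))]; print('handle',h,np.linalg.norm(h[0]-h[1]))
print('handle front brass tri',tri(cr(217,265),cs(368,135)),'corner',tri(cr(195,118),cs(575,122)),'tip',tri(cr(143,122),cs(568,72)),T.plane(cr(195,118),45),T.plane(cr(143,122),45))
b=[T.plane(cr(*p),8) for p in((150,287),(268,272),(300,497),(178,505))];print('base',np.array(b),np.mean(b,axis=0))
b=[S.plane(cs(*p),8) for p in((92,285),(388,258))];print('base side',b)
E
```

```text
cams [ -15.7 -138.5 1619.8] [  558.9 -1015.    737.2]
[[725.8 187.1 122. ]
 [741.5  54.8 122. ]
 [573.7  37.8 122. ]
 [559.9 168.7 122. ]]
sides [np.float64(133.28701937806568), np.float64(168.6752368661949), np.float64(131.65544889299298), np.float64(166.88484047879044)]
side cover [array([564. , 173.7, 122. ]), array([726. , 182.4, 122. ]), array([743.9,  56.3, 122. ]), array([582.2,  38.2, 122. ])]
tray right end top [array([ 688.5, -112.6,   50. ]), array([ 764.4, -108.3,   50. ])]
pin top side (array([622.8,  81.7,  92.5]), [np.float64(1.0087981947791926), np.float64(1.0087981947790208)]) T plane [621.1  81.2  94. ]
handle [array([ 538.4, -309.9,   56. ]), array([ 425.2, -323. ,   56. ])] 113.95874969380547
handle front brass tri (array([ 544. , -310.7,   47.4]), [np.float64(0.7917572256907491), np.float64(0.7917572256905132)]) corner (array([ 635.8, -299.9,   44.4]), [np.float64(1.864771117395471), np.float64(1.8647711173955288)]) tip (array([ 633.3, -269.6,   46. ]), [np.float64(3.0466117734569935), np.float64(3.046611773457007)]) [ 633.6 -300.3   45. ] [ 630.5 -270.3   45. ]
base [[ 543.  -276.4    8. ]
 [ 553.6 -344.5    8. ]
 [ 420.3 -359.     8. ]
 [ 414.1 -290.6    8. ]] [ 482.7 -317.6    8. ]
base side [array([ 426.1, -361.5,    8. ]), array([ 553.9, -346.4,    8. ])]
```

```bash
cat >> h.py <<'E'
np.set_printoptions(precision=4,suppress=True)
def Rt(yaw,sgn=1): # tool x = sgn*rod y, tool y down
    x=sgn*np.array([-np.sin(yaw),np.cos(yaw),0]);y=np.array([0,0,-1.]);return np.stack([x,y,np.cross(x,y)],1)
def go(p,Rtar,pr=True):
    s=env.sense();R0=R.from_quat(s['tool_rot']).as_matrix()
    d=R0.T@(np.array(p)-s['eef_pos'])/1000;r=R.from_matrix(R0.T@Rtar).as_rotvec()
    if pr:print('shift',d,'rot',r,'rows>=',max(np.linalg.norm(d)/.05,np.linalg.norm(r)/.15))
    return d,r
dY=.108;dO=np.array([660,29.5,0])
def d2w(p):return dO+R.from_euler('z',dY).apply(p)
rY=.113;rO=np.array([494,-315.5,45])
def r2w(p,y=rY,o=rO):return o+R.from_euler('z',y).apply(p)
E
python3 - <<'E'
from h import *
s=env.sense();print(R.from_quat(s['tool_rot']).as_matrix())
for sg in(1,-1):
    go(r2w([-8,0,60-19+45]),Rt(rY,sg))
t=cv2.imread('pics/top0.png')
print('blue',T.plane((305,202),8),T.plane((335,250),8),'timer',T.plane((206,240),38),'ramekin?',S.plane((222,199),40),'shaker',T.plane((425,190),50))
E
```

```text
[[ 0.423  -0.0007  0.9061]
 [-0.9061  0.002   0.423 ]
 [-0.0021 -1.      0.0002]]
shift [-0.1317  0.0995  0.3065] rot [-0.003  -2.8178 -0.0002] rows>= 18.78550884345962
shift [-0.1317  0.0995  0.3065] rot [ 0.0002  0.3238 -0.0021] rows>= 6.962638142672583
blue [595.6852 -68.4134   8.    ] [ 424.6342 -175.3328    8.    ] timer [441.7978 256.2642  38.    ] ramekin? [288.6721 -62.8143  40.    ] shaker [ 632.4659 -481.3383   50.    ]
```

play_rows([
  [-0.016,0.0,0.038,0,0.04,0,0],
  [-0.033,0.0,0.077,0,0.08,0,0],
  [-0.05,0.01,0.115,0,0.12,0,0],
  [-0.066,0.03,0.153,0,0.16,0,0],
  [-0.082,0.05,0.19,0,0.2,0,0],
  [-0.1,0.07,0.23,0,0.24,0,0],
  [-0.118,0.09,0.27,0,0.28,-0.001,0],
  [-0.132,0.0995,0.3065,0,0.3238,-0.002,0],
])

```text
clock: 0.9
eef_pos: [485.3, -313.1, 128.3]
tool_rot: [0.527, -0.473, 0.47, -0.527]
wrist_force: [0.6, 0.2, -0.2]
width: 85.4
```

Run:
```python
from h import *
s=env.sense();print(s['clock'],s['eef_pos'],s['wrist_force'],s['joints'])
go(r2w([-8,0,-19]),Rt(rY,-1))
cv2.imwrite("pics/t1.png",env.grab_frame("top")[:,:,::-1])
o=env.grab_frame("side")[:,:,::-1]
cv2.imwrite("pics/s1.png",cv2.resize(o[180:300,200:380],None,fx=4,fy=4,interpolation=cv2.INTER_CUBIC))
go(r2w([-8,0,-19]),Rt(rY,-1))
```

```text
0.9 [ 485.2781 -313.1018  128.316 ] [ 0.6489  0.1679 -0.2371] [-0.6485  0.339   1.8216  0.0001  0.9858  0.8107]
shift [0.0037 0.1023 0.0008] rot [ 0.0034 -0.0014 -0.0034] rows>= 2.047442953798962
shift [ 0.0054  0.1024 -0.0013] rot [ 0.0024  0.0045 -0.0046] rows>= 2.0506775287819528
```

View pics/s1.png

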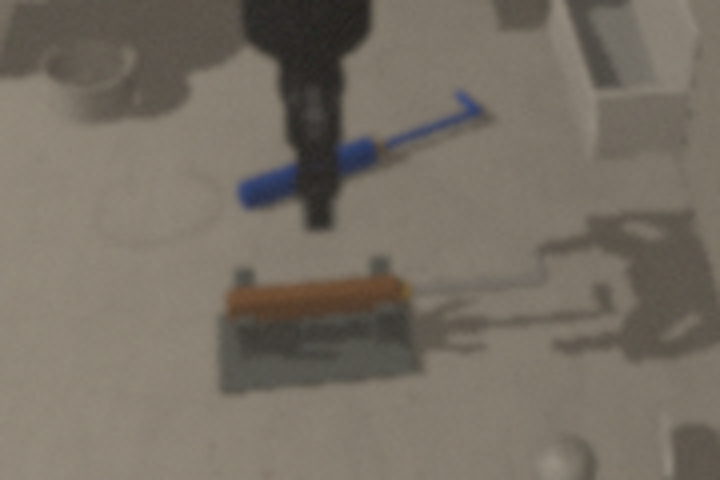

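View pics/t1.png

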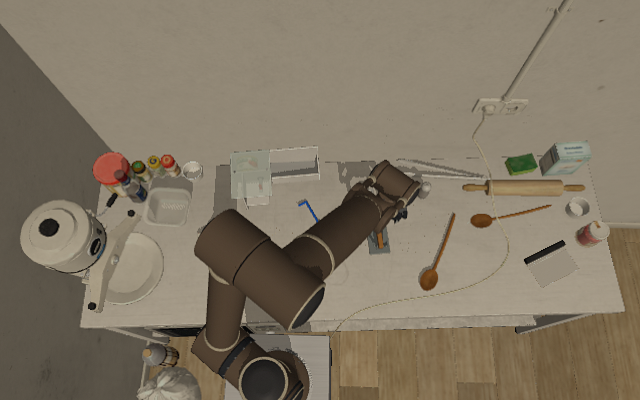

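The open gripper is above the handle, at about (318,215) in the side crop, with the handle at (315,298). Next I descend and close.

play_rows([
  [0.005,0.03,-0.001,0.002,0.002,-0.004,0],
  [0.005,0.06,-0.001,0.002,0.002,-0.004,0],
  [0.005,0.085,-0.001,0.002,0.002,-0.004,0],
  [0.005,0.1,-0.001,0.002,0.002,-0.004,0],
  [0.005,0.1025,-0.001,0.002,0.002,-0.004,0],
  [0.005,0.1025,-0.001,0.002,0.002,-0.004,0],
])

```text
clock: 1.6
eef_pos: [486.2, -316.4, 25.9]
tool_rot: [0.528, -0.471, 0.47, -0.528]
wrist_force: [0.9, -0.2, 0.3]
width: 85.6
```

Run:
```python
from h import *
s=env.sense();print(s['wrist_force']);go(r2w([-8,0,-19]),Rt(rY,-1))
```

```text
[ 0.891  -0.1703  0.2923]
shift [-0.0001 -0.0001 -0.0001] rot [ 0.0006  0.0022 -0.0006] rows>= 0.015471229819503397
```

play_rows([
  [0,0,0,0,0.002,0,0.3],
  [0,0,0,0,0.002,0,0.6],
  [0,0,0,0,0.002,0,1],
  [0,0,0,0,0.002,0,1],
  [0,0,0,0,0.002,0,1],
  [0,0,0,0,0.002,0,1],
  [0,0,0,0,0.002,0,1],
  [0,0,0,0,0.002,0,1],
])

```text
clock: 2.4
eef_pos: [486.6, -316.7, 26.6]
tool_rot: [0.528, -0.471, 0.471, -0.527]
wrist_force: [-0.9, 0.5, 5.9]
width: 15.3
```

play_rows([
  [0,-0.01,0,0,0,0,1],
  [0,-0.03,0,0,0,0,1],
  [0,-0.06,0,0,0,0,1],
  [0,-0.09,0,0,0,0,1],
  [0,-0.1,0,0,0,0,1],
  [0,-0.1,0,0,0,0,1],
  [0,-0.1,0,0,0,0,1],
])

```text
clock: 3.1
eef_pos: [485.7, -316.0, 125.3]
tool_rot: [0.528, -0.472, 0.47, -0.527]
wrist_force: [-0.1, -0.1, -2.2]
width: 14.8
```

Run:
```python
from h import *
s=env.sense();print(s['eef_pos'],s['wrist_force'],s['width'],s['joints'])
t=env.grab_frame("top")[:,:,::-1]
o=env.grab_frame("side")[:,:,::-1]
cv2.imwrite("pics/s2.png",cv2.resize(o[160:290,230:390],None,fx=5,fy=5,interpolation=cv2.INTER_CUBIC)[:600])
cv2.imwrite("pics/t2.png",cv2.resize(t[140:260,330:450],None,fx=5,fy=5,interpolation=cv2.INTER_CUBIC))
```

```text
[ 485.6821 -316.0189  125.3437] [-0.0979 -0.0813 -2.1637] 14.803637860693062 [-0.652   0.3449  1.8206 -0.      0.9783  0.8056]
```

View pics/s2.png

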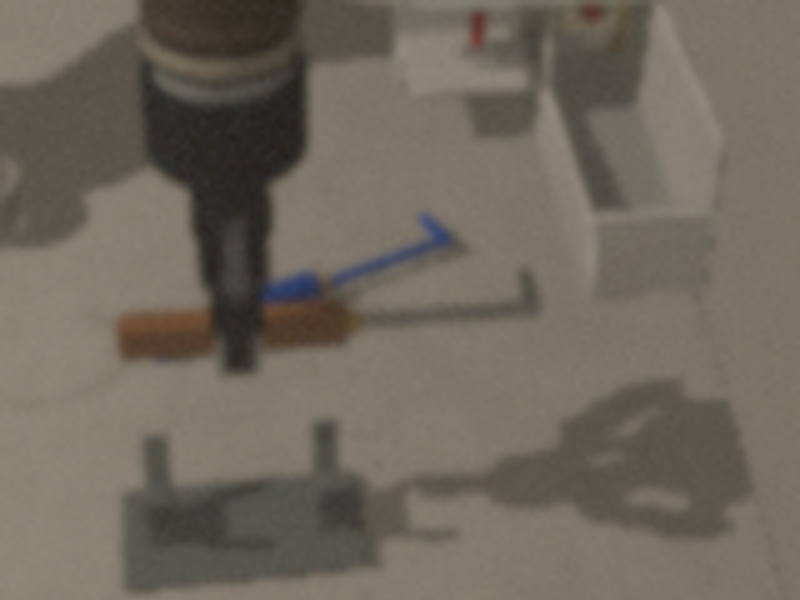

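View pics/t2.png

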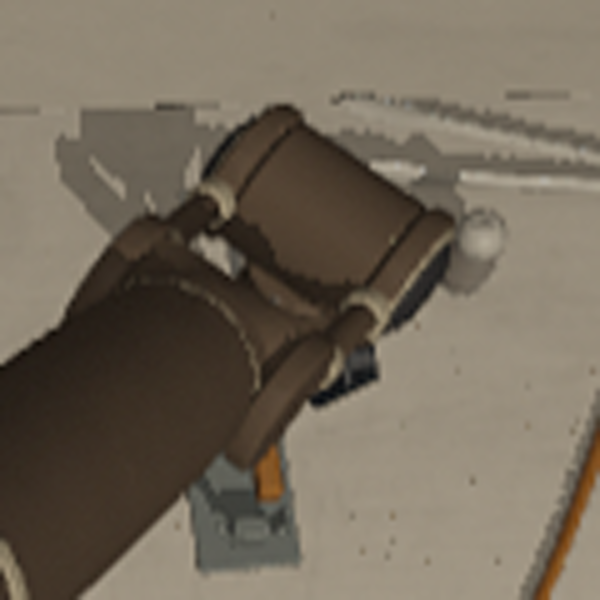

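```bash
cat >> h.py <<'E'
def tcp(hx,ry,z): # prong centreline x, rod axis y, rod axis z in dispenser frame
    return d2w([hx-148,ry,z-19])
E
python3 - <<'E'
from h import *
s=env.sense();Rw=R.from_euler('z',rY)
for n,p in(('corner',[148,0,19]),('tip',[148,35,19]),('brass',[53,0,19])):print(n,S.proj(s['eef_pos']+Rw.apply(p)))
print('meas corner',(230+533/5,160+310/5),'tip',(230+525/5,160+272/5),'brass',(230+352/5,160+322/5))
print(tcp(-130,12,142));go(tcp(-130,12,142),Rt(dY,-1))
E
```

```text
corner [335.274  221.6078]
tip [332.9625 213.1016]
brass [298.0025 224.2268]
meas corner (336.6, 222.0) tip (335.0, 214.4) brass (300.4, 224.4)
[382.3262  11.4644 123.    ]
shift [-0.3366  0.0026 -0.0652] rot [ 0.0029  0.0052 -0.0028] rows>= 6.857459799927495
```

play_rows([
  [-0.04,0,-0.01,0,0,0,1],
  [-0.085,0,-0.02,0,0.002,0,1],
  [-0.13,0,-0.03,0,0.004,0,1],
  [-0.175,0.001,-0.04,0.001,0.005,-0.001,1],
  [-0.22,0.001,-0.05,0.002,0.005,-0.002,1],
  [-0.265,0.002,-0.06,0.003,0.005,-0.003,1],
  [-0.31,0.003,-0.065,0.003,0.005,-0.003,1],
  [-0.336,0.003,-0.065,0.003,0.005,-0.003,1],
])

```text
clock: 4.0
eef_pos: [378.9, 13.4, 120.7]
tool_rot: [0.528, -0.473, 0.47, -0.526]
wrist_force: [0.3, -0.1, -1.2]
width: 15.1
```

Run:
```python
from h import *
go(tcp(-130,12,82),Rt(dY,-1))
```

```text
shift [0.0024 0.0577 0.0034] rot [ 0.005   0.0014 -0.0015] rows>= 1.1570045480662383
```

play_rows([
  [0.001,0.02,0.001,0.002,0.001,-0.001,1],
  [0.002,0.045,0.003,0.004,0.001,-0.001,1],
  [0.002,0.0577,0.003,0.005,0.001,-0.001,1],
  [0.002,0.0577,0.003,0.005,0.001,-0.001,1],
  [0.002,0.0577,0.003,0.005,0.001,-0.001,1],
])

```text
clock: 4.5
eef_pos: [381.0, 11.8, 62.3]
tool_rot: [0.527, -0.473, 0.471, -0.526]
wrist_force: [0.5, -0.3, -1.5]
width: 15.3
```

Run:
```python
from h import *
s=env.sense();print(s['eef_pos'],s['wrist_force'])
go(tcp(-130,12,82),Rt(dY,-1))
t=env.grab_frame("top")[:,:,::-1]
o=env.grab_frame("side")[:,:,::-1]
cv2.imwrite("pics/s3.png",cv2.resize(o[130:240,240:390],None,fx=5,fy=5,interpolation=cv2.INTER_CUBIC))
cv2.imwrite("pics/t3.png",cv2.resize(t[140:250,220:340],None,fx=5,fy=5,interpolation=cv2.INTER_CUBIC))
Rw=R.from_quat(s['tool_rot'])
# tool axes: x right, y down, z fwd
for n,p in(('corner',[0,-19,148]),('tip',[-35,-19,148]),('brass',[0,-19,53])):
    P=s['eef_pos']+Rw.apply(p);a=S.proj(P);b=T.proj(P);print(n,P,(a-[240,130])*5,(b-[220,140])*5)
```

```text
[380.9766  11.8152  62.3081] [ 0.512  -0.2787 -1.5446]
shift [ 0.0005 -0.0007  0.0013] rot [ 0.0023  0.0004 -0.0009] rows>= 0.031133495802600514
corner [528.1534  27.809   80.9678] [287.6269 217.9935] [273.3352 363.2145]
tip [524.3681  62.6037  81.0006] [283.2903 190.917 ] [220.6086 367.5481]
brass [433.7109  17.5344  81.1862] [145.1521 224.8904] [281.0299 500.4766]
```

View pics/s3.png

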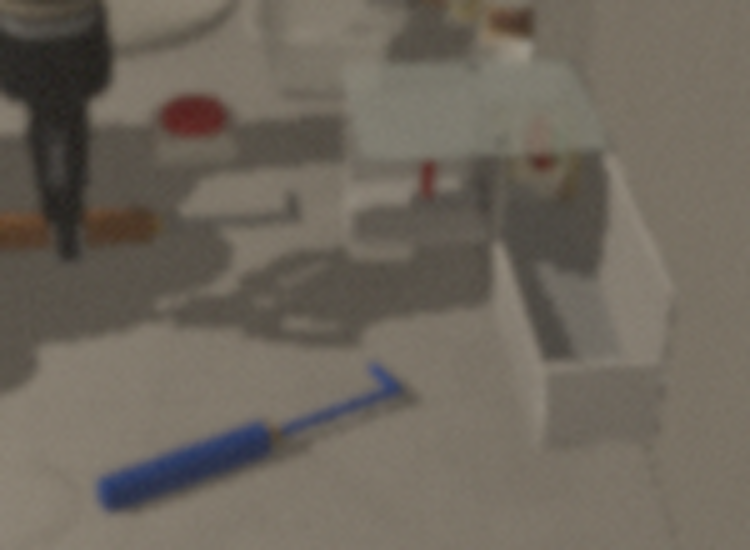

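View pics/t3.png

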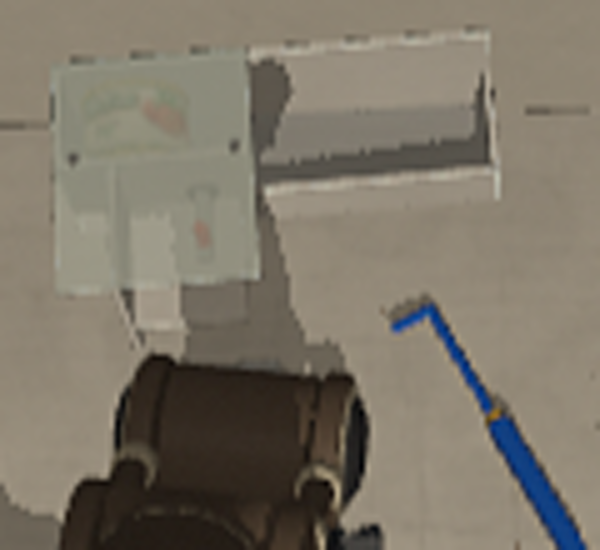

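```bash
sed -i 's/hx-148/hx-150.5/' h.py
python3 - <<'E'
from h import *
go(tcp(-60,9,82.5),Rt(dY,-1))
go(tcp(-9.5,9,82.5),Rt(dY,-1))
E
```

```text
shift [ 0.0032 -0.0001  0.0675] rot [-0.0008  0.0002 -0.0003] rows>= 1.3505140623812995
shift [ 0.0032 -0.      0.118 ] rot [-0.0008  0.0002 -0.0003] rows>= 2.3598801275103187
```

play_rows([
  [0.003,0,0.015,0,0,0,1],
  [0.003,0,0.035,0,0,0,1],
  [0.003,0,0.055,0,0,0,1],
  [0.003,0,0.075,0,0,0,1],
  [0.003,0,0.095,0,0,0,1],
  [0.003,0,0.11,0,0,0,1],
  [0.003,0,0.118,0,0,0,1],
  [0.003,0,0.118,0,0,0,1],
])

```text
clock: 5.4
eef_pos: [501.7, 21.3, 64.3]
tool_rot: [-0.525, 0.471, -0.473, 0.527]
wrist_force: [-0.5, 0.0, -1.4]
width: 15.1
```

```bash
cat > look.py <<'E'
from h import *
import sys
n=sys.argv[1]
s=env.sense();print(s['clock'],s['eef_pos'],s['wrist_force'])
t=env.grab_frame("top")[:,:,::-1]
o=env.grab_frame("side")[:,:,::-1]
cv2.imwrite(f"pics/s{n}.png",cv2.resize(o[140:200,290:380],None,fx=8,fy=8,interpolation=cv2.INTER_CUBIC))
cv2.imwrite(f"pics/t{n}.png",cv2.resize(t[140:200,220:300],None,fx=8,fy=8,interpolation=cv2.INTER_CUBIC))
Rw=R.from_quat(s['tool_rot'])
for m,p in(('corner',[0,-19,150.5]),('tip',[-31,-19,150.5])):
    P=s['eef_pos']+Rw.apply(p);a=S.proj(P);b=T.proj(P);print(m,P,(a-[290,140])*8,(b-[220,140])*8,'disp',R.from_euler('z',-dY).apply(P-dO))
print('pin mid',(S.proj(d2w([-31,56.5,82]))-[290,140])*8)
E
python3 look.py 4; python3 -c "
from h import *
go(tcp(-9.5,9,82.5),Rt(dY,-1));go(tcp(-9.5,43.5,82.5),Rt(dY,-1))"
```

```text
5.4 [501.6628  21.2757  64.3482] [-0.5386  0.0168 -1.3741]
corner [651.2228  37.5149  83.8252] [351.6418 252.9652] [429.9666 305.8614] disp [-7.8622  8.9143 83.8252]
tip [647.8766  68.3338  83.8245] [339.7886 215.1793] [357.1422 311.7038] disp [-7.8669 39.9143 83.8245]
pin mid [281.1049 201.6881]
shift [0.0002 0.     0.0007] rot [ 0.0002  0.0002 -0.0004] rows>= 0.014314063130906322
shift [-0.0343  0.      0.0007] rot [ 0.0002  0.0002 -0.0004] rows>= 0.685923625626802
```

View pics/s4.png

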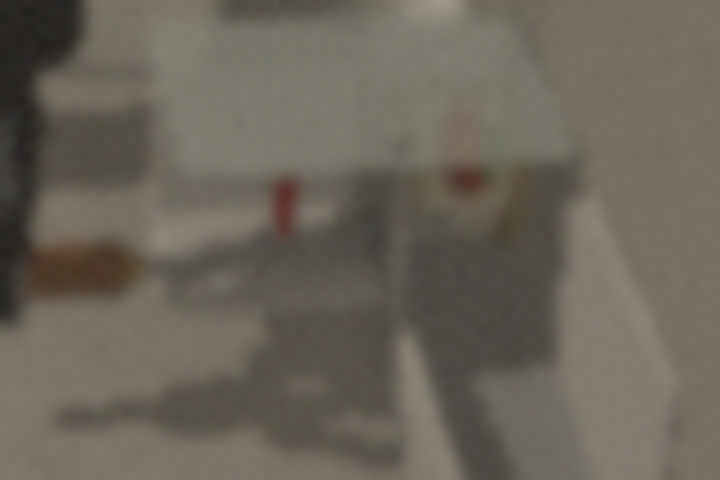

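View pics/t4.png

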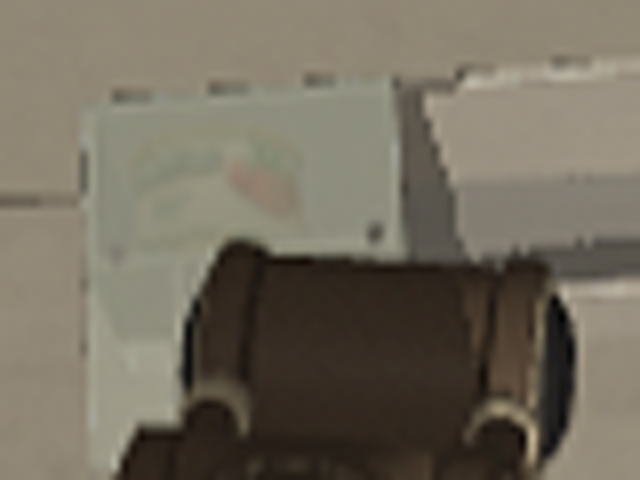

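Run:
```python
import cv2,numpy as np
o=cv2.imread('pics/s4.png')[150:330,100:480]
o=cv2.GaussianBlur(o,(0,0),3).astype(float)
o=np.clip((o-40)*2.2,0,255).astype('uint8')
cv2.imwrite('pics/s4c.png',cv2.resize(o,None,fx=2,fy=2))
```

```text
(no output)
```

View pics/s4c.png

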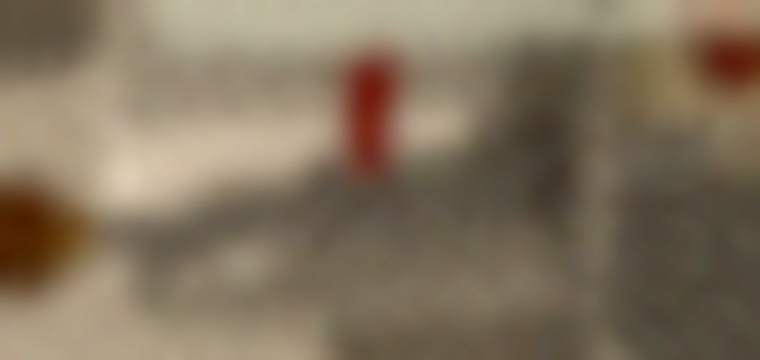

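The pin is unchanged at side crop (285,205), there's no contact force, and the grey rod can't be made out against the grey shelf. I'll slide left slowly behind the pin and watch the force.

play_rows([
  [-0.004,0.001,0,0,0,0,1],
  [-0.008,0.001,0,0,0,0,1],
  [-0.012,0.001,0,0,0,0,1],
  [-0.014,0.001,0,0,0,0,1],
  [-0.014,0.001,0,0,0,0,1],
])

```text
clock: 6.0
eef_pos: [497.6, 35.7, 62.5]
tool_rot: [-0.526, 0.472, -0.472, 0.527]
wrist_force: [0.2, -0.1, -1.4]
width: 15.1
```

play_rows([
  [-0.003,0,0,0,0,0,1],
  [-0.006,0,0,0,0,0,1],
  [-0.009,0,0,0,0,0,1],
  [-0.01,0,0,0,0,0,1],
])

```text
clock: 6.4
eef_pos: [496.4, 46.0, 62.5]
tool_rot: [-0.526, 0.472, -0.472, 0.527]
wrist_force: [0.5, -0.6, -2.0]
width: 15.0
```

play_rows([
  [-0.003,0,0,0,0,0,1],
  [-0.006,0,0,0,0,0,1],
  [-0.009,0,0,0,0,0,1],
  [-0.01,0,0,0,0,0,1],
  [-0.01,0,0,0,0,0,1],
])

```text
clock: 6.9
eef_pos: [495.3, 56.1, 62.5]
tool_rot: [-0.527, 0.472, -0.472, 0.527]
wrist_force: [-0.2, 0.2, -1.2]
width: 15.1
```

```bash
python3 look.py 5; python3 -c "
from h import *
go(tcp(-9.5,43.5,82.5),Rt(dY,-1))"
```

```text
6.9 [495.3195  56.0641  62.5152] [-0.188   0.1861 -1.2231]
corner [644.9261  72.496   81.4658] [332.2258 214.8202] [347.5356 320.0908] disp [-10.3516  44.3703  81.4658]
tip [641.5396 103.3105  81.4813] [320.9308 178.6077] [274.6673 326.0102] disp [-10.3968  75.3703  81.4813]
pin mid [281.1049 201.6881]
shift [ 0.0005 -0.001   0.0008] rot [ 0.0003  0.0013 -0.0004] rows>= 0.027599956482253586
```

View pics/s5.png

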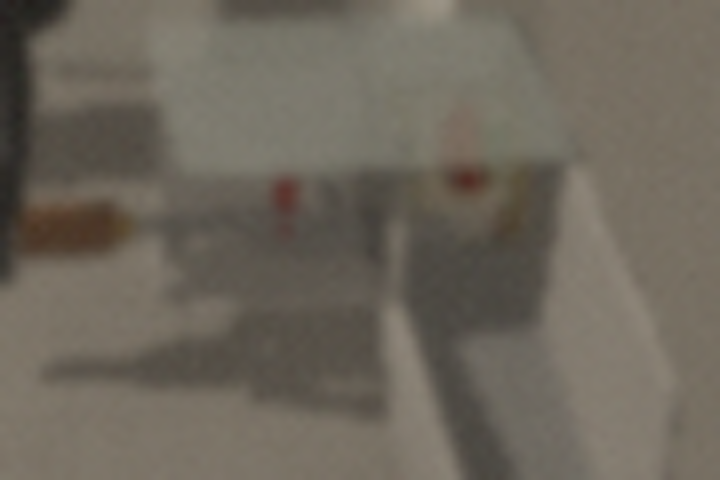

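The shaft crosses in front of the pin at crop (285,218), so the prong is behind it. Now I pull.

play_rows([
  [0,0,-0.003,0,0,0,1],
  [0,0,-0.006,0,0,0,1],
  [0,0,-0.009,0,0,0,1],
  [0,0,-0.011,0,0,0,1],
  [0,0,-0.013,0,0,0,1],
  [0,0,-0.015,0,0,0,1],
])

```text
clock: 7.6
eef_pos: [482.1, 54.4, 63.1]
tool_rot: [-0.525, 0.471, -0.473, 0.528]
wrist_force: [5.6, 0.9, -4.5]
width: 15.2
```

play_rows([
  [0,0,-0.002,0,0,0,1],
  [0,0,-0.004,0,0,0,1],
  [0,0,-0.006,0,0,0,1],
  [0,0,-0.008,0,0,0,1],
])

```text
clock: 8.0
eef_pos: [474.7, 53.5, 63.3]
tool_rot: [-0.525, 0.471, -0.473, 0.528]
wrist_force: [3.7, 0.3, -2.4]
width: 15.4
```

play_rows([
  [0,0,-0.003,0,0,0,1],
  [0,0,-0.006,0,0,0,1],
  [0,0,-0.009,0,0,0,1],
  [0,0,-0.012,0,0,0,1],
  [0,0,-0.015,0,0,0,1],
  [0,0,-0.018,0,0,0,1],
  [0,0,-0.02,0,0,0,1],
])

```text
clock: 8.7
eef_pos: [454.4, 51.2, 63.2]
tool_rot: [-0.525, 0.471, -0.473, 0.528]
wrist_force: [4.6, 0.2, -3.4]
width: 15.0
```

```bash
python3 -c "
from h import *
s=env.sense();print(s['eef_pos'],s['wrist_force'])
print(R.from_euler('z',-dY).apply(s['eef_pos']+R.from_quat(s['tool_rot']).apply([-13,-19,141.5])-dO))
go(tcp(-60,43.5,82.5),Rt(dY,-1))"
```

```text
[454.4161  51.2175  63.2012] [ 4.5521  0.2302 -3.4464]
[-60.6494  56.8634  82.8877]
shift [ 0.0002 -0.0003 -0.0085] rot [-0.0048  0.0008 -0.0002] rows>= 0.16927621182064306
```

play_rows([
  [0,0,-0.001,0,0,0,1],
  [0,0,-0.002,0,0,0,1],
  [0,0,-0.003,0,0,0,1],
  [0,0,-0.004,0,0,0,1],
  [0,0,-0.005,0,0,0,1],
])

```text
clock: 9.2
eef_pos: [449.4, 50.7, 63.2]
tool_rot: [-0.525, 0.471, -0.473, 0.528]
wrist_force: [3.9, 0.4, -3.0]
width: 15.1
```

play_rows([
  [0,0,-0.0005,0,0,0,1],
  [0,0,-0.001,0,0,0,1],
  [0,0,-0.0015,0,0,0,1],
])

```text
clock: 9.5
eef_pos: [447.9, 50.5, 63.1]
tool_rot: [-0.525, 0.471, -0.473, 0.528]
wrist_force: [4.5, -0.0, -3.5]
width: 15.1
```

play_rows([
  [0,0,-0.0005,0,0,0,1],
  [0,0,-0.001,0,0,0,1],
  [0,0,-0.0015,0,0,0,1],
])

```text
clock: 9.8
eef_pos: [446.3, 50.3, 63.1]
tool_rot: [-0.525, 0.471, -0.473, 0.528]
wrist_force: [4.4, -0.5, -3.6]
width: 15.1
```

play_rows([
  [0,0,-0.0005,0,0,0,1],
  [0,0,-0.001,0,0,0,1],
])

```text
clock: 10.0
eef_pos: [445.3, 50.2, 63.1]
tool_rot: [-0.525, 0.471, -0.473, 0.528]
wrist_force: [5.2, 0.1, -2.0]
width: 14.9
```

play_rows([
  [0,0,-0.0005,0,0,0,1],
  [0,0,-0.001,0,0,0,1],
])

```text
clock: 10.2
eef_pos: [444.3, 50.1, 63.1]
tool_rot: [-0.525, 0.471, -0.473, 0.528]
wrist_force: [4.6, 0.3, -2.5]
width: 15.1
```

play_rows([
  [0,0,-0.0005,0,0,0,1],
  [0,0,-0.001,0,0,0,1],
])

```text
clock: 10.4
eef_pos: [443.2, 50.0, 63.1]
tool_rot: [-0.525, 0.471, -0.473, 0.528]
wrist_force: [3.3, 0.2, -2.6]
width: 15.2
```

play_rows([
  [0,0,-0.0005,0,0,0,1],
  [0,0,-0.001,0,0,0,1],
])

```text
clock: 10.6
eef_pos: [442.1, 49.9, 63.1]
tool_rot: [-0.525, 0.471, -0.473, 0.528]
wrist_force: [4.4, -0.7, -3.1]
width: 15.1
```

play_rows([
  [0,0,-0.0005,0,0,0,1],
  [0,0,-0.001,0,0,0,1],
])

```text
clock: 10.8
eef_pos: [441.1, 49.8, 63.1]
tool_rot: [-0.525, 0.471, -0.473, 0.528]
wrist_force: [4.1, 0.3, -2.4]
width: 15.5
```

play_rows([
  [0,0,-0.0005,0,0,0,1],
  [0,0,-0.001,0,0,0,1],
])

```text
clock: 11.0
eef_pos: [440.1, 49.7, 63.1]
tool_rot: [-0.525, 0.471, -0.473, 0.528]
wrist_force: [4.1, -0.6, -2.6]
width: 15.1
```

play_rows([
  [0,0,-0.0005,0,0,0,1],
  [0,0,-0.001,0,0,0,1],
])

```text
clock: 11.2
eef_pos: [439.0, 49.5, 63.1]
tool_rot: [-0.525, 0.471, -0.473, 0.528]
wrist_force: [4.3, 0.3, -2.9]
width: 15.0
```

play_rows([
  [0,0,-0.0005,0,0,0,1],
  [0,0,-0.001,0,0,0,1],
])

```text
clock: 11.4
eef_pos: [438.5, 49.4, 63.2]
tool_rot: [-0.525, 0.471, -0.473, 0.528]
wrist_force: [5.7, 0.8, -4.1]
width: 15.2
```

play_rows([
  [0,0,-0.0005,0,0,0,1],
])

```text
clock: 11.5
eef_pos: [438.5, 49.5, 63.3]
tool_rot: [-0.525, 0.47, -0.474, 0.528]
wrist_force: [6.1, 0.0, -4.0]
width: 15.4
```

play_rows([
  [0,0,-0.001,0,0,0,1],
  [0,0,-0.001,0,0,0,1],
])

```text
clock: 11.7
eef_pos: [438.5, 49.5, 63.5]
tool_rot: [-0.524, 0.47, -0.474, 0.529]
wrist_force: [5.9, 0.7, -4.1]
width: 15.3
```

play_rows([
  [0,0.0003,-0.002,0,0,0,1],
  [0,0.0003,-0.003,0,0,0,1],
])

```text
clock: 11.9
eef_pos: [438.4, 49.5, 63.8]
tool_rot: [-0.522, 0.468, -0.476, 0.531]
wrist_force: [10.4, 3.5, -6.0]
width: 15.2
```

```bash
python3 -c "
from h import *
s=env.sense();print(s['eef_pos'],s['wrist_force'],s['moment'])
print(R.from_euler('z',-dY).apply(s['eef_pos']+R.from_quat(s['tool_rot']).apply([-13,-19,141.5])-dO))
go(tcp(-68,43.5,82.5),Rt(dY,-1))"
```

```text
[438.3962  49.4508  63.849 ] [10.4467  3.4651 -6.0373] [ 0.2428 -0.8948  0.0718]
[-76.9857  56.8278  85.0543]
shift [ 0.0002  0.0003 -0.0003] rot [-0.0156  0.0008 -0.0001] rows>= 0.1040809511514146
```

play_rows([
  [0,0,-0.0035,-0.008,0,0,1],
  [0,0,-0.0035,-0.008,0,0,1],
])

```text
clock: 12.1
eef_pos: [438.4, 49.5, 64.8]
tool_rot: [-0.523, 0.468, -0.476, 0.53]
wrist_force: [10.1, 3.2, -6.9]
width: 15.4
```

```bash
python3 -c "
from h import *
s=env.sense();print(s['eef_pos'],s['wrist_force'],s['moment'])
go(tcp(-68,43.5,82.5),Rt(dY,-1))"
```

```text
[438.3608  49.5099  64.7917] [10.1343  3.1518 -6.8839] [ 0.2479 -0.9311  0.0174]
shift [ 0.0003  0.0013 -0.0003] rot [-0.0149  0.0011 -0.    ] rows>= 0.09978322732911149
```

play_rows([
  [0,0.002,-0.0035,-0.012,0,0,1],
  [0,0.002,-0.0042,-0.012,0,0,1],
])

```text
clock: 12.3
eef_pos: [438.3, 49.5, 64.0]
tool_rot: [-0.524, 0.469, -0.475, 0.53]
wrist_force: [9.2, 1.1, -2.5]
width: 15.0
```

```bash
python3 -c "
from h import *
s=env.sense();print(s['eef_pos'],s['wrist_force'],s['moment'])
go(tcp(-68,43.5,82.5),Rt(dY,-1))"
```

```text
[438.2546  49.4995  64.0171] [ 9.2024  1.0902 -2.5084] [ 0.3166 -1.2296  0.0686]
shift [ 0.0003  0.0005 -0.0002] rot [-0.0114  0.0013  0.0001] rows>= 0.07637410372604658
```

play_rows([
  [0,0.001,-0.005,-0.01,0,0,1],
  [0,0.001,-0.006,-0.01,0,0,1],
])

```text
clock: 12.5
eef_pos: [438.1, 49.4, 64.7]
tool_rot: [-0.523, 0.469, -0.475, 0.53]
wrist_force: [13.6, 3.6, -5.5]
width: 14.9
```

```bash
python3 -c "
from h import *
s=env.sense();print(s['eef_pos'],s['wrist_force'],s['moment'])
go(tcp(-68,43.5,82.5),Rt(dY,-1))"
```

```text
[438.1195  49.4162  64.7352] [13.5715  3.6088 -5.5131] [ 0.3861 -1.4205 -0.0061]
shift [ 0.0002  0.0012 -0.0001] rot [-0.0139  0.0013  0.0004] rows>= 0.09293025057899668
```

play_rows([
  [0,0.0016,-0.0058,-0.012,0,0,1],
  [0,0.0016,-0.0058,-0.012,0,0,1],
])

```text
clock: 12.7
eef_pos: [438.1, 49.4, 64.8]
tool_rot: [-0.523, 0.468, -0.475, 0.53]
wrist_force: [12.6, 3.3, -5.9]
width: 15.0
```

Steady at about 13–14 N in total. I'll hold this.

play_rows([
  [0,0.0018,-0.006,-0.012,0,0,1],
  [0,0.0018,-0.006,-0.012,0,0,1],
  [0,0.0018,-0.006,-0.012,0,0,1],
  [0,0.0018,-0.006,-0.012,0,0,1],
  [0,0.0018,-0.006,-0.012,0,0,1],
  [0,0.0018,-0.006,-0.012,0,0,1],
  [0,0.0018,-0.006,-0.012,0,0,1],
])

```text
clock: 13.4
eef_pos: [438.2, 49.3, 64.7]
tool_rot: [-0.523, 0.468, -0.476, 0.53]
wrist_force: [13.8, 3.3, -7.4]
width: 14.9
```

play_rows([
  [0,0.0022,-0.006,-0.012,0,0,1],
  [0,0.0022,-0.006,-0.012,0,0,1],
  [0,0.0022,-0.006,-0.012,0,0,1],
  [0,0.0022,-0.006,-0.012,0,0,1],
  [0,0.0022,-0.006,-0.012,0,0,1],
  [0,0.0022,-0.006,-0.012,0,0,1],
])

```text
clock: 14.0
eef_pos: [438.2, 49.3, 64.3]
tool_rot: [-0.523, 0.468, -0.476, 0.53]
wrist_force: [12.3, 3.7, -5.3]
width: 15.1
```

```bash
python3 look.py 6; python3 -c "
from h import *
s=env.sense();print(s['moment'])
go(tcp(-66,43.5,82.5),Rt(dY,-1))"
```

```text
14.0 [438.1665  49.3024  64.287 ] [12.314   3.6715 -5.2564]
corner [587.4512  65.7776  85.592 ] [200.1318 213.6326] [353.7407 442.3736] disp [-68.2157  43.8863  85.592 ]
tip [584.0561  96.5911  85.5535] [191.2972 177.2761] [279.7964 448.5212] disp [-68.2697  74.8862  85.5535]
pin mid [281.1049 201.6881]
[ 0.3624 -1.4414  0.1109]
shift [0.0001 0.0008 0.0019] rot [-0.0153  0.0018  0.0012] rows>= 0.103298444998744
```

View pics/s6.png

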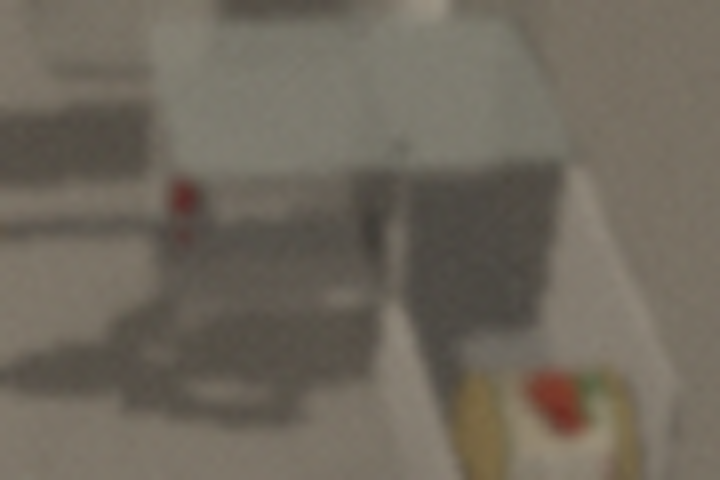

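View pics/t6.png

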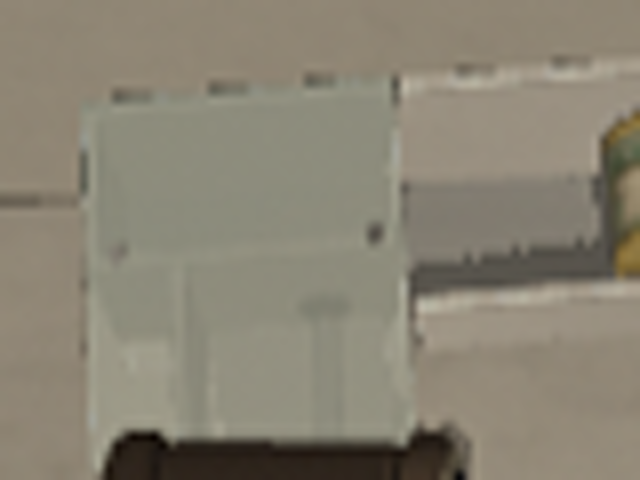

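The tin has rolled down into the tray (side crop (540,420)). The pin is at crop (183,200), roughly x −77. Now I unhook: forward first, then right.

play_rows([
  [0,0,0,-0.005,0,0,1],
  [0,0.0005,0.003,-0.012,0.001,0,1],
  [0,0.001,0.007,-0.015,0.002,0,1],
  [0,0.001,0.012,-0.015,0.002,0,1],
  [0,0.001,0.014,-0.015,0.002,0,1],
  [0,0.001,0.014,-0.015,0.002,0,1],
])

```text
clock: 14.7
eef_pos: [452.1, 50.8, 63.3]
tool_rot: [0.527, -0.472, 0.473, -0.526]
wrist_force: [1.0, -0.2, -2.5]
width: 15.0
```

```bash
python3 -c "
from h import *
s=env.sense();print(s['wrist_force'])
go(tcp(-54,43.5,82.5),Rt(dY,-1));go(tcp(-54,8,82.5),Rt(dY,-1))"
```

```text
[ 1.0054 -0.1838 -2.4988]
shift [ 0.0001 -0.0002 -0.0001] rot [ 0.0004 -0.0002  0.0012] rows>= 0.008383564568849656
shift [ 0.0356 -0.0001 -0.0001] rot [ 0.0004 -0.0002  0.0012] rows>= 0.7123128531884058
```

play_rows([
  [0.005,0,0,0,0,0,1],
  [0.01,0,0,0,0,0,1],
  [0.018,0,0,0,0,0,1],
  [0.026,0,0,0,0,0,1],
  [0.034,0,0,0,0,0,1],
  [0.036,0,0,0,0,0,1],
  [0.036,0,0,0,0,0,1],
])

```text
clock: 15.4
eef_pos: [456.0, 14.5, 63.4]
tool_rot: [0.526, -0.472, 0.473, -0.526]
wrist_force: [-0.8, -0.4, -1.5]
width: 15.1
```

```bash
python3 look.py 7; python3 -c "
from h import *
go(tcp(-130,8,82.5),Rt(dY,-1))"
```

```text
15.4 [456.0416  14.4639  63.4029] [-0.8009 -0.3704 -1.517 ]
corner [605.6912  30.4915  82.3605] [244.5835 263.9401] [440.8751 406.5932] disp [-53.8855   6.8397  82.3605]
tip [602.3943  61.3157  82.3254] [234.9096 225.8094] [367.3903 412.4672] disp [-53.8406  37.8396  82.3254]
pin mid [281.1049 201.6881]
shift [-0.0004 -0.0001 -0.076 ] rot [ 0.0005 -0.0006  0.001 ] rows>= 1.5200266123247677
```

View pics/s7.png

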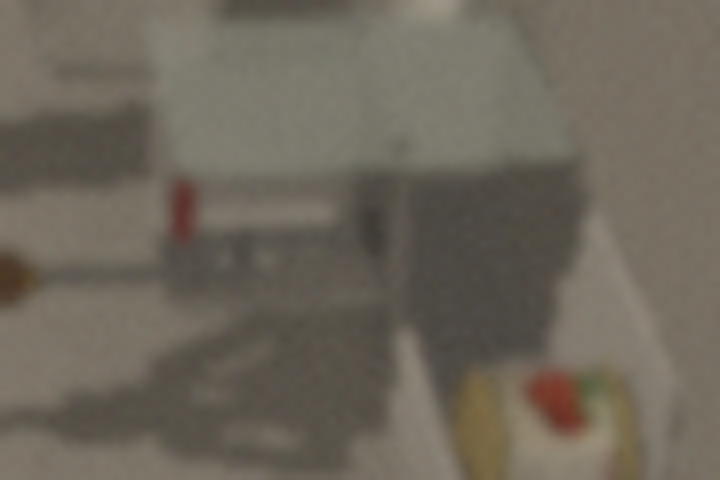

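The pin stays drawn at crop (183,210), and the rod is clear to its right. Now I withdraw.

play_rows([
  [0.002,0,-0.01,0,0,0,1],
  [0.003,0,-0.025,0,0,0,1],
  [0.003,0,-0.045,0,0,0,1],
  [0.003,0,-0.065,0,0,0,1],
  [0.003,0,-0.08,0,0,0,1],
  [0.003,0,-0.08,0,0,0,1],
])

```text
clock: 16.1
eef_pos: [372.8, 3.7, 62.5]
tool_rot: [0.527, -0.474, 0.471, -0.525]
wrist_force: [-0.7, 0.0, -2.3]
width: 15.1
```

Run:
```python
from h import *
s=env.sense();print(s['clock'],s['eef_pos'],s['wrist_force'])
go([486.4,-316.5,126],Rt(rY,-1))
```

```text
16.1 [372.8355   3.7458  62.545 ] [-0.7067  0.0212 -2.3322]
shift [ 0.3306 -0.0638  0.0782] rot [ 0.0048 -0.0055  0.0001] rows>= 6.9131985021362645
```

play_rows([
  [0,-0.03,0,0,0,0,1],
  [0.03,-0.064,0,0,0,0,1],
  [0.075,-0.064,0.005,0.002,0,0,1],
  [0.12,-0.064,0.02,0.003,0,0,1],
  [0.165,-0.064,0.035,0.004,0,0,1],
  [0.21,-0.064,0.05,0.004,-0.002,0,1],
  [0.255,-0.064,0.06,0.004,-0.004,0,1],
  [0.3,-0.064,0.07,0.004,-0.005,0,1],
])

```text
clock: 16.9
eef_pos: [476.1, -289.1, 126.2]
tool_rot: [0.527, -0.471, 0.471, -0.527]
wrist_force: [0.8, 1.0, -1.7]
width: 15.3
```

play_rows([
  [0.018,0,0.005,0,0,0,1],
  [0.03,0,0.008,0,0,0,1],
  [0.03,0,0.008,0,0,0,1],
  [0.03,0,0.008,0,0,0,1],
])

```text
clock: 17.3
eef_pos: [486.8, -316.7, 125.7]
tool_rot: [0.527, -0.472, 0.47, -0.527]
wrist_force: [-0.8, 0.6, -1.4]
width: 14.9
```

Run:
```python
from h import *
s=env.sense();print(s['eef_pos'],s['wrist_force'])
go([486.4,-316.5,126],Rt(rY,-1))
o=env.grab_frame("side")[:,:,::-1]
cv2.imwrite("pics/s8.png",cv2.resize(o[170:290,230:380],None,fx=5,fy=5,interpolation=cv2.INTER_CUBIC))
Rw=R.from_quat(s['tool_rot'])
for n,p in(('corner',[0,-19,150.5]),('brass',[0,-19,53]),('rear',[0,-19,-62])):
    P=s['eef_pos']+Rw.apply(p);print(n,(S.proj(P)-[230,170])*5)
```

```text
[ 486.8076 -316.7129  125.6698] [-0.8113  0.5615 -1.4457]
shift [-0.0003 -0.0003 -0.0004] rot [ 0.0012 -0.     -0.0012] rows>= 0.011425744574638465
corner [534.7198 257.4973]
brass [343.2591 270.7695]
rear [110.6287 286.9659]
```

View pics/s8.png

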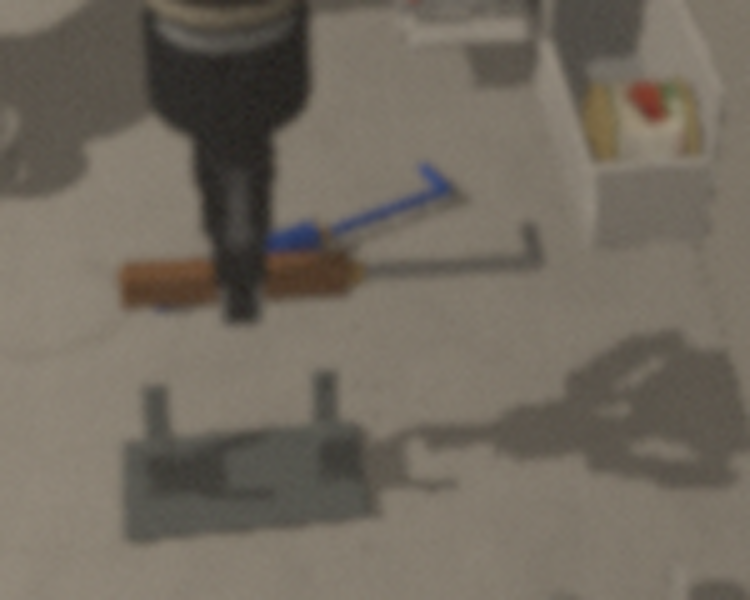

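The rod sits in the hand just as it did before (hook corner at crop (537,262)). Now I lower it into the rest.

play_rows([
  [0,0.02,0,0,0,0,1],
  [0,0.045,0,0,0,0,1],
  [0,0.065,0,0.001,0,-0.001,1],
  [0,0.08,0,0.001,0,-0.001,1],
  [0,0.09,0,0.001,0,-0.001,1],
  [0,0.095,0,0.001,0,-0.001,1],
])

```text
clock: 17.95
eef_pos: [486.1, -315.3, 29.9]
tool_rot: [0.528, -0.471, 0.47, -0.528]
wrist_force: [0.5, -0.0, -1.6]
width: 15.2
```

Run:
```python
from h import *
s=env.sense();print(s['eef_pos'],s['wrist_force'])
go([486.4,-316.5,26.5],Rt(rY,-1))
```

```text
[ 486.1362 -315.2741   29.8569] [ 0.52   -0.0113 -1.6393]
shift [0.0013 0.0034 0.0001] rot [ 0.0013  0.0012 -0.0012] rows>= 0.07166928122888151
```

play_rows([
  [0.001,0.002,0,0.001,0.001,-0.001,1],
  [0.001,0.0035,0,0.001,0.001,-0.001,1],
  [0.001,0.0035,0,0.001,0.001,-0.001,1],
])

```text
clock: 18.25
eef_pos: [486.8, -316.7, 27.3]
tool_rot: [-0.527, 0.471, -0.471, 0.528]
wrist_force: [-0.5, -0.6, -1.5]
width: 14.9
```

play_rows([
  [0,0,0,0,0,0,0.7],
  [0,0,0,0,0,0,0.4],
  [0,0,0,0,0,0,0],
  [0,0,0,0,0,0,0],
  [0,0,0,0,0,0,0],
  [0,0,0,0,0,0,0],
  [0,0,0,0,0,0,0],
  [0,0,0,0,0,0,0],
])

```text
clock: 19.05
eef_pos: [486.8, -316.7, 27.2]
tool_rot: [-0.527, 0.471, -0.471, 0.528]
wrist_force: [-0.6, 0.5, -0.1]
width: 85.7
```

Released. Next I go straight up, then move aside so the cameras have a view.

play_rows([
  [0,-0.02,0,0,0,0,0],
  [0,-0.05,0,0,0,0,0],
  [0,-0.09,0,0,0,0,0],
  [0,-0.13,0,0,0,0,0],
  [0,-0.17,0,0,0,0,0],
  [0.03,-0.19,-0.02,0,0,0,0],
  [0.07,-0.19,-0.05,0,0,0,0],
  [0.1,-0.19,-0.08,0,0,0,0],
])

```text
clock: 19.85
eef_pos: [418.7, -427.2, 219.2]
tool_rot: [0.528, -0.469, 0.472, -0.527]
wrist_force: [-0.5, 0.1, 0.1]
width: 85.3
```

play_rows([
  [0.04,0,-0.02,0,0,0,0],
  [0.08,0,-0.05,0,0,0,0],
  [0.12,0,-0.08,0,0,0,0],
  [0.15,0,-0.1,0,0,0,0],
  [0.15,0,-0.1,0,0,0,0],
])

```text
clock: 20.35
eef_pos: [333.3, -592.0, 219.5]
tool_rot: [0.528, -0.47, 0.474, -0.525]
wrist_force: [0.7, -0.0, -0.0]
width: 85.4
```

Run:
```python
from h import *
t=env.grab_frame("top")[:,:,::-1]
o=env.grab_frame("side")[:,:,::-1]
cv2.imwrite("pics/t9.png",t);cv2.imwrite("pics/s9.png",o)
cv2.imwrite("pics/t9r.png",cv2.resize(t[170:260,340:420],None,fx=6,fy=6,interpolation=cv2.INTER_CUBIC))
cv2.imwrite("pics/s9r.png",cv2.resize(o[130:290,240:390],None,fx=3.7,fy=3.7,interpolation=cv2.INTER_CUBIC))
print('tray proj top',T.proj(d2w([46,-106.5,53.5])),'side',S.proj(d2w([46,-106.5,53.5])),'pin -64 side',S.proj(d2w([-64,56.5,82])),env.sense()['wrist_force'])
```

```text
tray proj top [306.5929 165.0286] side [356.0623 197.8493] pin -64 side [315.7537 165.662 ] [-0.2796  0.1298 -0.0649]
```

View pics/t9.png

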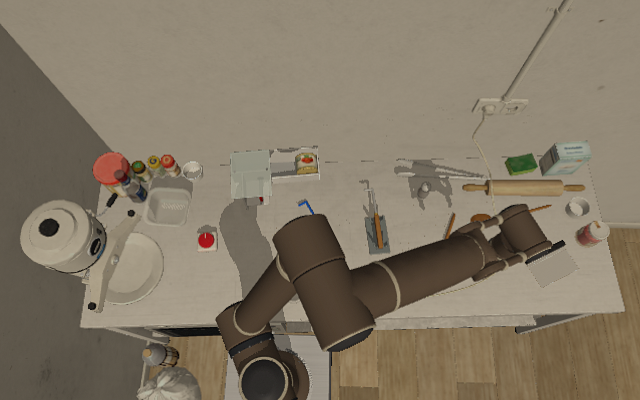

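View pics/t9r.png

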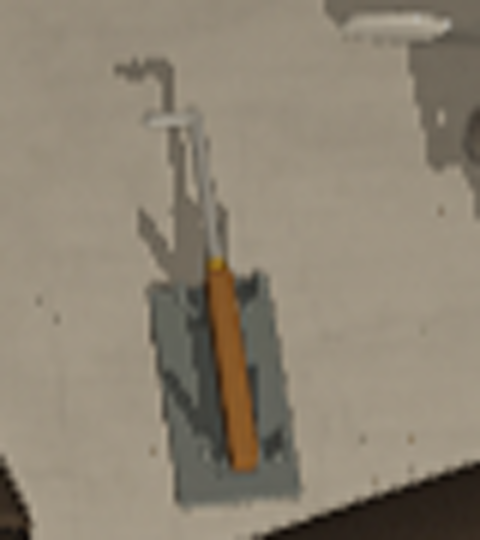

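View pics/s9r.png

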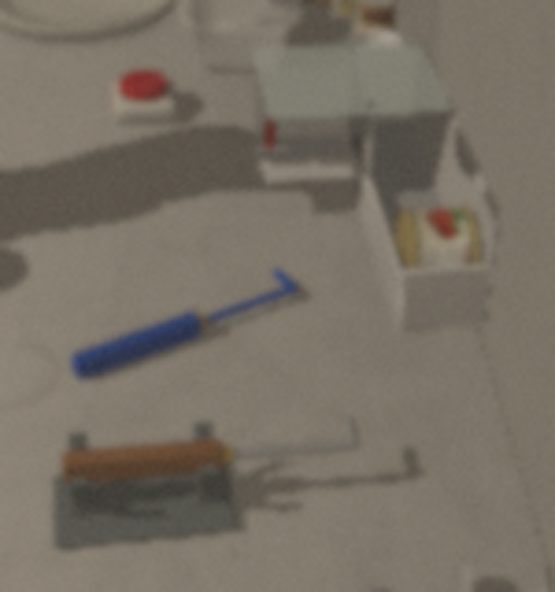

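The rod lies in its rest exactly where it was at the start: handle at t9r (232,365), prong at (170,118). The tin is at top (306,162), where the tray centre projects to (306.6,165). The pin is at side column 312.7, drawn beyond the −64 mm mark at 315.8.

```bash
python3 -c "
from workcell import env
print(env.hand_in(),env.sense()['clock'])"
```

```text
the job is handed in; nothing more can be done
the job is handed in; nothing more can be done
```

The job is done and handed in at about 20 s of the 58 s allowed; the hand-in gave no verdict.

**What I did:** I lifted the wooden-handled rod from its rest and passed its prong behind the red pin. I drew the bolt about 46 mm to its stop, which I felt with the pin at roughly x = −77 mm. I held the pull there for about 1.5 s, and the tin rolled into the tray. I then unhooked the rod forward and to the right, laid it back in the rest and moved the gripper clear.

**Last checks:**
- **Rod:** it matches its starting picture in the rest.
- **Tin:** it sits at the projected tray centre to within about 3 pixels in the top view.
- **Pin:** it stayed drawn, beyond the −64 mm mark.
- **Bystanders:** the timer looked unmoved, and the moves did not go near the ramekin, shaker or spoon. I did not measure any of them after the work.
- **Gripper:** no wrist force at the end.

**Less certain:**
- **Pull force:** the readings during the hold were about 13 to 16 N in total, with a sideways and downward part because the arm tipped the hook up by about 3 mm. These are wrist readings at the end of each move, not the contact force itself.
- **Prong while hooking:** it could not be seen clearly under the cover, so I inferred its position from the arm pose and the forces.

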